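# Caliper a turned specimen, then poise it over the balance pan

### The job

Measure the aluminium cylinder that stands between the jaws of the clamped caliper: slide the moving jaw shut until both jaws bear firmly on the cylinder, then draw the jaw back about a centimetre or more and leave it open. Lift the cylinder out, carry it over the glass draught shield and stop with it held upright over the middle of the balance pan, its underside about 10 mm above the pan, ready to be set down once the balance has zeroed. Finish while still holding it there; nothing may touch any part of the balance, and the other things on the bench stay where they are.

Things in the scene. Friction and masses are not known exactly. Their poses are not given: they have to be found in the camera images.
- specimen: The part to measure and carry: plain aluminium cylinder, diameter 36 mm, height 60 mm, about 0.17 kg, standing loose on the caliper stand's base plate (12 mm above the bench) between the open jaws, 2 to 8 mm from the fixed jaw; nothing else stands there. Origin: centre of its underside; z is its axis, up.
- caliper: Digital caliper clamped flat on a fixed stand. Dark base plate 160 (x) x 290 (y) x 12 mm; origin: centre of its underside, z up. Steel beam 16 mm wide along y at x = +20 mm; jaws 4.4 mm thick reach from it to x = -28 mm. Tops of beam and jaws 32 mm above the bench, so the specimen's upper 40 mm stands clear of them. Clamp block at y = 115 to 135 mm, 42 mm high.
- fixed_jaw (a point): The caliper's fixed jaw, at the beam's -y end. The point lies on its measuring face (plane y = 0, looking along +y, x = -28 to +12 mm), 30 mm above the bench; axes as the caliper's.
- moving_jaw (a point): The moving jaw, part of the slide. The point lies on its measuring face (plane y = 0, looking along -y towards the fixed jaw), 30 mm above the bench; axes as the caliper's.
- jaw_slide (a joint): Opening between the two measuring faces in m: 0 jaws together, 0.12 fully open; grows as the slide moves along the caliper's +y. It stays where it is left; it slides against about 1 N of friction. With the jaws on the specimen it reads 0.036.
- slide_grip (a point): Middle of the top face of the slide's black housing, which carries the moving jaw (face 41 mm from here towards -y). Housing 32 mm wide (x), 62 mm long (y), top 42.5 mm and underside 25 mm above the bench, 13 mm above the base plate; both long sides free, to be pinched from above across x. Axes as the caliper's.
- balance: White precision balance, fixed, 200 mm wide (y), 320 mm deep (x), console at its -x end. Origin: under its middle on the bench, z up. On it a square draught shield of four glass panes, open at the top: 170 mm outside, 158 mm inside, centred on the pan, sides along the balance's x and y, grey top rail 150 mm above the bench.
- pan (a point): Centre of the top face of the balance's round steel pan, diameter 110 mm, 78 mm above the bench, 72 mm below the top of the draught shield. Axes as the balance's: the pan's centre lies 55 mm from the balance's origin along its +x.
- beaker: Bystander: glass beaker, diameter 64 mm, height 85 mm, standing between caliper and balance. Origin: centre of its underside.
- weight: Bystander: steel knob weight, diameter 38 mm, height 52 mm. Origin: centre of its underside.
- stepped_shaft: Bystander: aluminium stepped shaft standing upright, diameter 32 then 20 mm, height 65 mm. Origin: centre of its underside.
- disc: Bystander: aluminium disc, diameter 36 mm, height 22 mm. Origin: centre of its underside.
- hole_block: Bystander: steel block 35 x 70 x 20 mm with three small holes. Origin: centre of its underside.
- vial: Bystander: amber glass vial with white cap, diameter 28 mm, height 50 mm. Origin: centre of its underside.
Mind the look-alikes: they are no part of the job. What is shaped like the specimen but purple is not meant.

How it is judged:
By the outcome, as a careful person would: the job done as asked, in the order asked, and still so for the second after the job is handed in, while the arm keeps its last pose, push and grip.
It also fails if it takes over 51 s, if anything falls off the work surface, if the arm or the gripper's body presses on something with over 40 N, if the wrist force passes 120 N, or if a joint passes its speed limit or range.

### The arm

A 7-joint arm with a two-finger parallel gripper is mounted at the origin on the work surface. World frame = base frame: x ahead of the robot, y to its left, z up, the work surface at z = 0. Lengths are in m, angles in degrees, forces in N, time in s.
With the tool pointing down it reaches from about 0.35 to 0.9 m from the base axis. Payload 7.2 kg.
Tool frame: the origin (TCP) lies between the finger pads; the fingertips stand 22 mm ahead of it and the grasp point (between the pads) lies 3 mm ahead of it; z points along the fingers, y is the line along which they close (so a half turn about z gives the same grasp; the last joint's range is limited). The gripper opens to 88 mm and grips with 3 to 60 N. Pads are 20 mm wide; open, the fingers measure 115 mm over their backs; the gripper's body (75 mm by 178 mm) begins 61 mm behind the grasp point.
Start: joints at [-77.475, 23.554, -0.728, 91.456, 0.321, 64.991, -4.71], TCP at [0.177, 0.599, 0.245] pointing down, gripper open.
Joint ranges: [-169.25, 169.25], [-16.82, 113.86], [-84.01, 82.57], [7.8, 145.47], [-59.2, 239.2], [7.22, 106.19], [-163.78, 163.78]. Speed limits (degrees/s): [136.94, 136.94, 172.46, 172.46, 180, 180, 180].

### API

Orientations are given as a 3x3 rotation matrix whose columns are the frame's x, y, z axes.
In Python, from bench import get_obs, camera, camera_info, sign_off gives the robot as it stands. The module is installed in compiled form; this text tells all that it offers.
- The arm moves only by the tool send_rows, never from a script. Its argument "moves" is a list of rows, each a list of 3 entries, a list of its own where there are three numbers: the shift along the world's x, y, z each as a share of 100 cm, from -1 to 1, then the turn, a rotation vector about the world's x, y, z each as a share of 2 rad, from -1 to 1, then the opening, from 0 (shut) to 1 (fully open). A call has exactly 5 rows; each row is the pose to reach, as a shift and turn from the pose commanded when the call began; what a row does not reach only later rows make up. A row lasts 1/10 s, in which the tool goes at most 50 mm and 8.59 degrees, less where a joint would pass 70% of its speed; a pose out of reach is approached as far as the arm can. A call with a number of a shift or a turn outside -1 to 1 is refused whole. A call with a gripper value outside its range is refused whole. The fingers move at their own pace and stop on an object; the grip force is fixed at half the most. Time passes only in rows, so rows that repeat a pose let the fingers close, or fill a call up. It gives the time, the measured TCP pose, the force, the opening and the grip force at its end, in the units of the state.
- get_obs(): the state, without advancing time (a new reading comes with each control period).
- camera(name): name is "scene" or "side" or "wrist"; returns the picture (480x640x3 uint8, red, green, blue); there is no depth.
- camera_info(name): a dict with "fov_y" (degrees; the focal length in pixels is half the picture's height over the tangent of half this angle, whatever the lens; pixels are square), "cx", "cy" (the principal point, pixels), "k1" (the pictures are not rectified: a ray, as slopes to the right and down, at radius r is drawn at 1 + k1 r^2 times it, then the intrinsics apply), "eye" and "attitude" of the camera in the world. Camera axes: x right, y down, z forward; pixel columns grow to the right and rows downward; lengths in m; the calibration is good to about 2 mm. A picture is of the moment at which its call begins: read the wrist's pose just before it. camera_info takes no time and is no camera call; for the wrist camera it gives the pose at the moment of the call.
- sign_off(): hands the job in; it is judged then, once.
The state is a dict: "clock": time; "q": joint angles; "qvel": joint speeds; "effort": joint torques, N m; "ee_pos": TCP position; "tcp_rot": TCP orientation; "wrist_force": force on the tool from outside, world axes, zero at the start; "torque": the same for the moment, N m; "opening": finger opening in m; "finger_force": force on a finger pad.
Only numpy, scipy, OpenCV 4.12 (cv2) and the standard library are available. Lean on these libraries where they do the work, as an engineer would, in place of code of your own. Each camera call takes 0.05 s, during which the arm holds its last target. There are 200 camera calls.

## Working session

There is one attempt and no reset: what is moved stays moved. The work goes in short steps, Python scripts to look and compute and a tool call to move; the robot and the scene stay as the last step left them, time stands still between calls to the robot, and variables do not carry over. Pictures are saved under pics/ and viewed, at most 10 in all, crops included, and the job is handed in when it is done.

Besides the shell and the picture viewer there is one more tool, called as name(argument=value, ...) on one line, values as JSON. send_rows: Moves the arm, as the interface text tells. Its arguments: {"type":"object","properties":{"moves":{"type":"array"}},"required":["moves"]}

```bash
mkdir -p pics
cat > h.py <<'E'
import numpy as np, cv2
from bench import *
def KD(i):
    f=240/np.tan(np.radians(i['fov_y']/2))
    return np.array([[f,0,i['cx']],[0,f,i['cy']],[0,0,1.]]),np.array([i['k1'],0,0,0,0.])
def px2w(i,uv,z):
    K,D=KD(i); p=cv2.undistortPointsIter(np.array(uv,float).reshape(-1,1,2),K,D,None,None,(3,50,1e-9)).reshape(-1,2)
    R=np.array(i['attitude']);e=np.array(i['eye'])
    d=np.c_[p,np.ones(len(p))]@R.T
    z=np.broadcast_to(z,len(p))
    return e+d*((z-e[2])/d[:,2])[:,None]
def w2px(i,P):
    K,D=KD(i);R=np.array(i['attitude']).T
    return cv2.projectPoints(np.array(P,float).reshape(-1,1,3),cv2.Rodrigues(R)[0],-R@np.array(i['eye']),K,D)[0].reshape(-1,2)
def shot(n,f):
    i=camera_info(n);im=camera(n)[:,:,::-1].copy();cv2.imwrite('pics/'+f,im);return i,im
E
python3 - <<'E'
from h import *
for n in('scene','side','wrist'):
    i,_=shot(n,n+'0.png');print(n,{k:np.round(v,3).tolist() for k,v in i.items() if not isinstance(v,str)})
o=get_obs();print(o['clock'],o['ee_pos'],np.round(o['tcp_rot'],3),o['opening'])
E
```

```text
scene {'fov_y': 49.834, 'cx': 322.043, 'cy': 248.157, 'k1': -0.083, 'eye': [1.147, -0.44, 0.538], 'attitude': [[0.562, 0.458, -0.689], [0.827, -0.296, 0.478], [0.015, -0.838, -0.545]]}
side {'fov_y': 50.503, 'cx': 325.554, 'cy': 235.783, 'k1': -0.051, 'eye': [0.119, -0.58, 0.843], 'attitude': [[0.779, -0.455, 0.433], [-0.627, -0.577, 0.523], [0.012, -0.679, -0.734]]}
wrist {'fov_y': 61.64, 'cx': 314.927, 'cy': 242.217, 'k1': 0.018, 'eye': [0.099, 0.623, 0.385], 'attitude': [[0.284, 0.916, 0.284], [0.959, -0.271, -0.086], [-0.001, 0.296, -0.955]]}
0.15 [0.1767514  0.59912544 0.24401605] [[-0.959  0.283 -0.   ]
 [ 0.283  0.959 -0.001]
 [-0.    -0.001 -1.   ]] 0.08767735727555677
```

View pics/scene0.png

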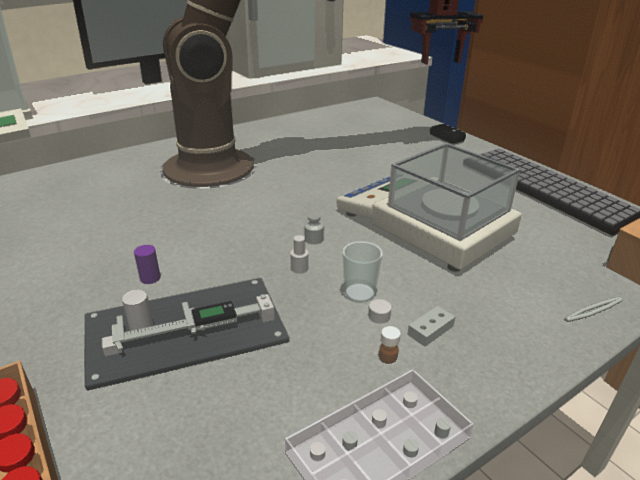

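View pics/side0.png

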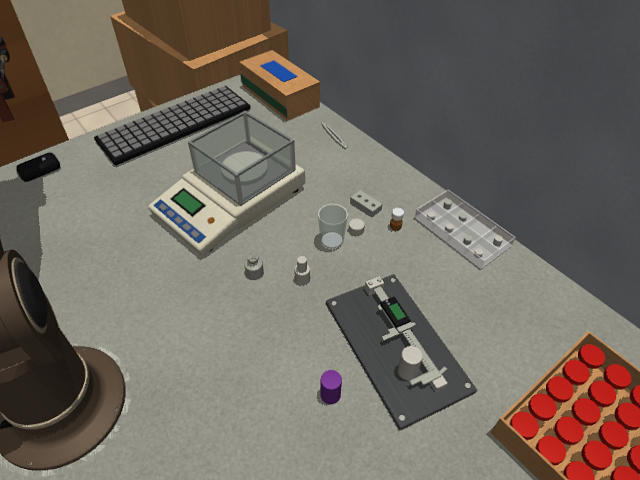

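View pics/wrist0.png

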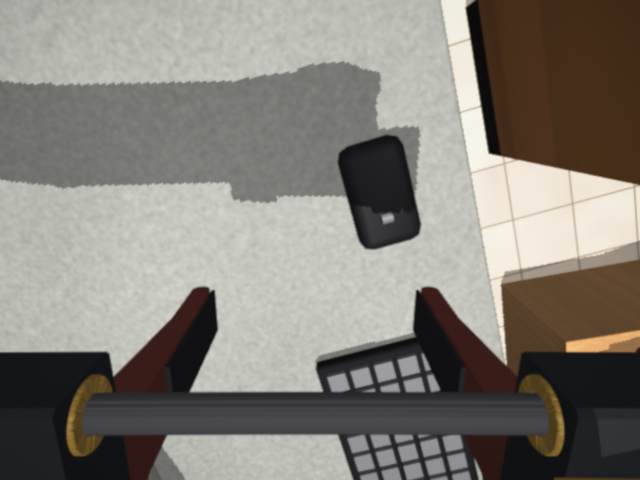

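The scene and side views show the caliper plate (side corners ≈(328,304), (393,276), (475,390), (402,428)), with the specimen at side (411,360) and scene (136,310). The balance's shield spans side (190–295, 112–200). The purple decoy stands at side (331,387). I'll enlarge these areas.

Run:
```python
from h import *
s=cv2.imread('pics/side0.png');c=cv2.imread('pics/scene0.png')
def cr(im,x,y,w,h): return cv2.resize(im[y:y+h,x:x+w],(400,300),interpolation=cv2.INTER_CUBIC)
m=np.vstack([np.hstack([cr(s,310,270,200,150+0),cr(c,80,250,220,165)]),np.hstack([cr(s,140,100,200,150),cr(c,330,130,200,150)])])
cv2.imwrite('pics/m1.png',m)
i=camera_info('side');j=camera_info('scene')
print(px2w(i,[(328,304),(393,276),(475,390),(402,428)],.012).round(3))
print(px2w(j,[(85,318),(263,281),(288,338),(94,380)],.012).round(3))
print(px2w(i,[(190,145),(244,113),(295,150),(239,200)],.15).round(3))
print(px2w(j,[(391,166),(448,146),(518,183),(464,208)],.15).round(3))
```

```text
[[ 0.497 -0.134  0.012]
 [ 0.648 -0.163  0.012]
 [ 0.584 -0.438  0.012]
 [ 0.436 -0.405  0.012]]
[[ 0.447 -0.401  0.012]
 [ 0.513 -0.121  0.012]
 [ 0.656 -0.158  0.012]
 [ 0.586 -0.422  0.012]]
[[0.463 0.315 0.15 ]
 [0.625 0.346 0.15 ]
 [0.636 0.155 0.15 ]
 [0.453 0.095 0.15 ]]
[[0.497 0.161 0.15 ]
 [0.482 0.326 0.15 ]
 [0.67  0.307 0.15 ]
 [0.683 0.155 0.15 ]]
```

View pics/m1.png

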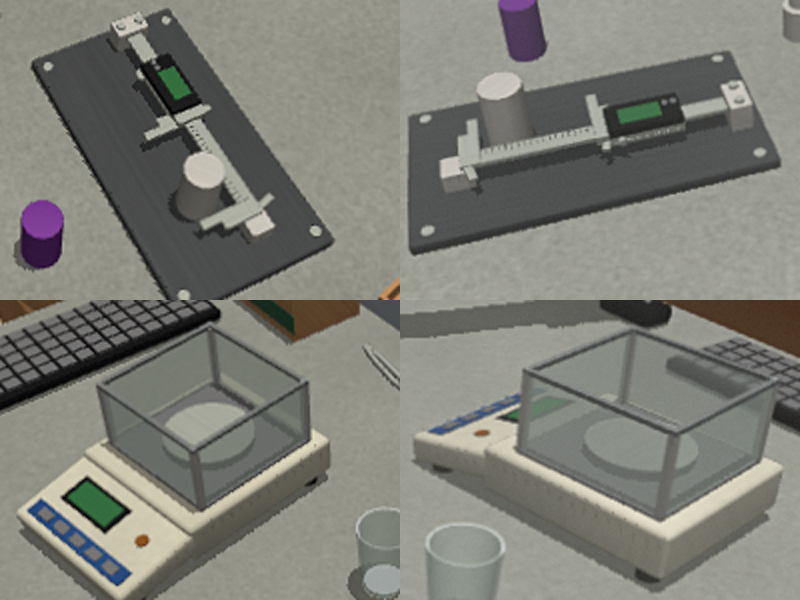

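The montage shows the plate corners, the jaw tips, the slide housing (side ≈(395,311), scene ≈(215,312)), the specimen's top face (side (412,355), scene (135,298)) and the shield's rail corners. Next I'll fit them against the known sizes.

Run:
```python
from h import *
from scipy.optimize import least_squares
i=camera_info('side');j=camera_info('scene')
def fit(L,obs,x0):
    L=np.array(L,float)
    def W(p):
        c,s=np.cos(p[2]),np.sin(p[2]);return np.c_[L[:,0]*c-L[:,1]*s+p[0],L[:,0]*s+L[:,1]*c+p[1],L[:,2]]
    def r(p): return np.concatenate([(w2px(cam,W(p))[k]-np.array(o))for cam,k,o in obs]).ravel()
    for sub in([0],[1],[0,1]):
        o2=obs;ob=[obs[q] for q in sub]
        rr=lambda p:np.concatenate([(w2px(cam,W(p))[k]-np.array(o)) for cam,k,o in ob]).ravel()
        f=least_squares(rr,x0,loss='soft_l1');print(sub,f.x[:2].round(4),np.degrees(f.x[2]).round(2),rr(f.x).round(1))
    return f.x
P=[(-.08,.145,.012),(.08,.145,.012),(.08,-.145,.012),(-.08,-.145,.012)]
a=fit(P,[(i,[0,1,2],[(326.5,301),(394,275),(476.5,390)]),(j,[0,1,2,3],[(261.5,278.6),(287.9,337),(85.5,382),(84.4,312)])],[.54,-.28,-.2])
S=[(-.085,.085,.15),(.085,.085,.15),(.085,-.085,.15),(-.085,-.085,.15)]
b=fit(S,[(i,[0,1,2,3],[(189,142.5),(245.5,114),(295,141.5),(238.5,177.5)]),(j,[0,1,2,3],[(446.5,145),(520,170),(468.5,196.5),(391,165)])][:],[.57,.24,0.1])
def loc(w): 
    d=w[:2]-a[:2];c,s=np.cos(a[2]),np.sin(a[2]);return np.round([d@[c,s],d@[-s,c]],4)
for n,z,u,v in[('spec',.072,(412,355),(135,297.8)),('house',.0425,(395.5,311.5),(214.75,312)),('fixtip',.032,(411.5,383),(115,317)),('movtip',.032,(383,337),(184.5,302.8))]:
    for cam,p in((i,u),(j,v)):
        w=px2w(cam,[p],z)[0];print(n,w.round(4),loc(w))
for n,u,v,z in [('weight',(254,258),(314,218),.052),('shaft',(302,260),(299,240),.065),('beaker',(333,209),(362,250),.085),('purple',(331,377),(146,251),.06)]:
    print(n,px2w(i,[u],z)[0].round(3),px2w(j,[v],z)[0].round(3))
```

```text
[0] [ 0.5418 -0.2831] -13.39 [-1.8 -0.6 -0.1 -1.2  1.5  1.2]
[1] [ 0.5421 -0.2768] -14.09 [ 0.3 -2.3  1.2 -0.2 -2.8  1.8 -0.  -1.1]
[0, 1] [ 0.543  -0.2785] -14.21 [-2.1 -3.1 -0.  -2.7 -0.7 -0.1 -0.2 -1.7  0.5  0.7 -4.   2.6 -0.9 -0.6]
[0] [0.5597 0.2507] 8.59 [-0.7  0.9  0.2 -2.1  1.  -0.1 -0.3  0.1]
[1] [0.5648 0.2614] 7.94 [-0.4 -1.9  0.5  0.1 -0.1  0.8  0.1 -0.3]
[0, 1] [0.565  0.2593] 8.43 [-0.4 -1.9  0.3 -4.4  0.6 -2.8 -0.5 -3.1 -1.6 -1.6 -0.3  0.2 -0.3  1.2
 -0.6  0.2]
spec [ 0.5156 -0.3378  0.072 ] [-0.012  -0.0642]
spec [ 0.5207 -0.3329  0.072 ] [-0.0082 -0.0583]
house [ 0.5725 -0.2434  0.0425] [0.02   0.0413]
house [ 0.5782 -0.2367  0.0425] [0.0239 0.0492]
fixtip [ 0.4966 -0.3632  0.032 ] [-0.0242 -0.0935]
fixtip [ 0.4961 -0.3635  0.032 ] [-0.0245 -0.0939]
movtip [ 0.5209 -0.2653  0.032 ] [-0.0246  0.0074]
movtip [ 0.5207 -0.2626  0.032 ] [-0.0255  0.0099]
weight [0.432 0.026 0.052] [0.438 0.031 0.052]
shaft [ 0.499 -0.048  0.065] [ 0.507 -0.045  0.065]
beaker [0.627 0.011 0.085] [0.614 0.007 0.085]
purple [ 0.386 -0.278  0.06 ] [ 0.39  -0.276  0.06 ]
```

send_rows(moves=[[[0.05,-0.05,0],[0,0,-0.04],1],[[0.08,-0.09,0],[0,0,-0.08],1],[[0.1,-0.14,0],[0,0,-0.12],1],[[0.12,-0.19,0],[0,0,-0.16],1],[[0.14,-0.24,0],[0,0,-0.2],1]])

```text
clock: 0.65
ee_pos: [0.3056, 0.3864, 0.2444]
tcp_rot: [[-0.771, 0.637, -0.0], [0.637, 0.771, -0.0], [-0.0, -0.0, -1.0]]
wrist_force: [1.3, -0.7, 0.4]
opening: 0.0877
finger_force: 0.0
```

send_rows(moves=[[[0.02,-0.05,0],[0,0,-0.04],1],[[0.04,-0.1,0],[0,0,-0.08],1],[[0.06,-0.145,0],[0,0,-0.12],1],[[0.08,-0.19,0],[0,0,-0.16],1],[[0.1,-0.235,0],[0,0,-0.2],1]])

```text
clock: 1.15
ee_pos: [0.403, 0.1565, 0.2448]
tcp_rot: [[-0.463, 0.887, 0.0], [0.887, 0.463, 0.001], [0.0, 0.001, -1.0]]
wrist_force: [1.3, -0.0, 0.5]
opening: 0.0879
finger_force: 0.0
```

send_rows(moves=[[[0.02,-0.045,0],[0,0,-0.04],1],[[0.04,-0.09,0],[0,0,-0.08],1],[[0.06,-0.135,0],[0,0,-0.12],1],[[0.075,-0.18,0],[0,0,-0.16],1],[[0.09,-0.225,0],[0,0,-0.2],1]])

```text
clock: 1.65
ee_pos: [0.493, -0.0685, 0.2448]
tcp_rot: [[-0.081, 0.997, 0.0], [0.997, 0.081, 0.0], [0.0, 0.0, -1.0]]
wrist_force: [0.6, 0.7, 0.2]
opening: 0.0878
finger_force: 0.0
```

send_rows(moves=[[[0.01,-0.045,0],[0,0,-0.035],1],[[0.015,-0.09,0],[0,0,-0.07],1],[[0.02,-0.135,0],[0,0,-0.105],1],[[0.025,-0.18,-0.01],[0,0,-0.14],1],[[0.03,-0.22,-0.02],[0,0,-0.165],1]])

```text
clock: 2.15
ee_pos: [0.5227, -0.2888, 0.2244]
tcp_rot: [[0.246, 0.969, 0.001], [0.969, -0.246, -0.0], [-0.0, 0.001, -1.0]]
wrist_force: [1.1, 0.5, 0.4]
opening: 0.0877
finger_force: 0.0
```

send_rows(moves=[[[0.008,-0.038,0],[0,0,0],1],[[0.008,-0.038,0],[0,0,0],1],[[0.008,-0.038,0],[0,0,0],1],[[0.008,-0.038,0],[0,0,0],1],[[0.008,-0.038,0],[0,0,0],1]])

```text
clock: 2.65
ee_pos: [0.5312, -0.3228, 0.2248]
tcp_rot: [[0.241, 0.97, 0.0], [0.97, -0.241, 0.001], [0.001, 0.0, -1.0]]
wrist_force: [0.5, -0.8, -0.1]
opening: 0.0876
finger_force: 0.0
```

Run:
```python
from h import *
import pickle
i,im=shot('wrist','w1.png');pickle.dump(i,open('w1.pkl','wb'))
print(get_obs()['ee_pos'],np.round(i['eye'],3))
cv2.imwrite('pics/w1v.png',cv2.resize(im,(800,600),interpolation=cv2.INTER_CUBIC))
```

```text
[ 0.53117625 -0.32296924  0.22486423] [ 0.552 -0.243  0.366]
```

View pics/w1v.png

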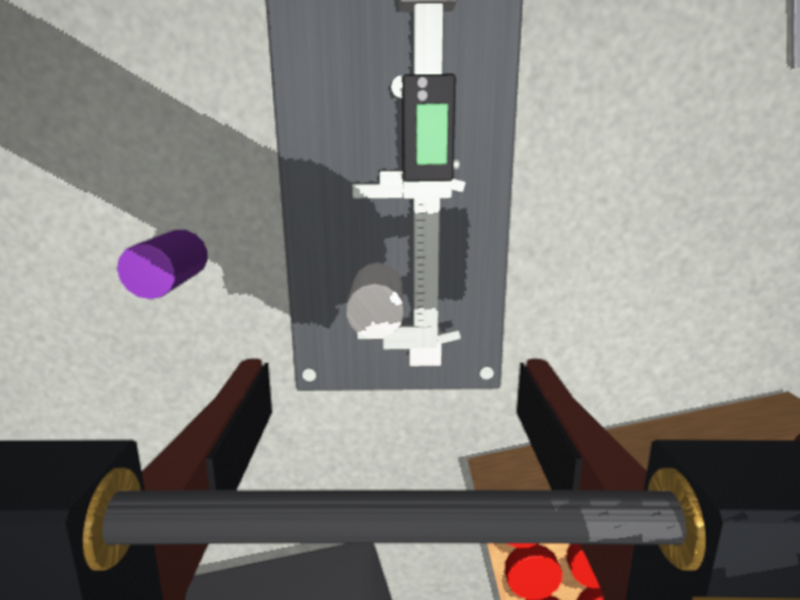

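The wrist view shows the housing top at (403–456, 74–180), the specimen's top centred at (376,309), the moving-jaw face at row ~198, and the plate's -y corners at (297,390) and (500,388), all in 800x600 pixels.

Run:
```python
from h import *
import pickle
i=pickle.load(open('w1.pkl','rb'))
def g(n,pts,z): 
    w=px2w(i,np.array(pts)*.8,z);print(n,w[:,:2].round(4).tolist(),w.mean(0).round(4));return w
h=g('house',[(405,74),(456,74),(453,180),(403,180)],.0425)
d=h[1]-h[0];print(np.linalg.norm(h[1]-h[0]),np.linalg.norm(h[2]-h[3]),np.linalg.norm(h[3]-h[0]))
e=(h[0]+h[1]-h[2]-h[3]);print('yaw',np.degrees(np.arctan2(-e[0],e[1])))
p=g('plate',[(298,388),(500,387),(521,0),(268,0)],.012)
for a,b in((0,3),(1,2)): e=p[b]-p[a];print('yaw',np.degrees(np.arctan2(-e[0],e[1])))
print(np.linalg.norm(p[0]-p[1]))
g('spec',[(376,309)],.072)
r=g('specsides',[(348,309),(404,309)],.072);print(np.linalg.norm(r[0]-r[1]))
g('movface',[(354,198)],.032);g('fixtip',[(358,332)],.032)
b=g('beam',[(415,60),(442,60)],.032); b=g('beam2',[(415,325),(438,325)],.032)
```

```text
house [[0.5679, -0.2053], [0.597, -0.2126], [0.5828, -0.2714], [0.5525, -0.2638]] [ 0.575  -0.2383  0.0425]
0.029988230596172366 0.03125354078736798 0.060508729076206656
yaw -14.22513071452826
plate [[0.4361, -0.3987], [0.5884, -0.4359], [0.6487, -0.1788], [0.4972, -0.141]] [ 0.5426 -0.2886  0.012 ]
yaw -13.33358692080016
yaw -13.183907447708005
0.15679643921291123
spec [[0.518, -0.3327]] [ 0.518  -0.3327  0.072 ]
specsides [[0.5013, -0.3286], [0.5347, -0.3369]] [ 0.518  -0.3327  0.072 ]
0.03438709040779659
movface [[0.5188, -0.2678]] [ 0.5188 -0.2678  0.032 ]
fixtip [[0.4968, -0.3584]] [ 0.4968 -0.3584  0.032 ]
beam [[0.5761, -0.1981], [0.5919, -0.202]] [ 0.584  -0.2001  0.032 ]
beam2 [[0.5371, -0.3631], [0.5528, -0.367]] [ 0.545 -0.365  0.032]
```

send_rows(moves=[[[0.02,0.04,-0.02],[0,0,0.004],1],[[0.044,0.085,-0.04],[0,0,0.004],1],[[0.044,0.085,-0.09],[0,0,0.004],1],[[0.044,0.085,-0.13],[0,0,0.004],1],[[0.044,0.085,-0.15],[0,0,0.004],1]])

```text
clock: 3.2
ee_pos: [0.5736, -0.2364, 0.0713]
tcp_rot: [[0.232, 0.973, -0.004], [0.973, -0.232, 0.002], [0.001, -0.004, -1.0]]
wrist_force: [-0.7, 0.3, 0.0]
opening: 0.0876
finger_force: 0.0
```

send_rows(moves=[[[0,0,0],[0,0,0],0.6],[[0,0,0],[0,0,0],0.6],[[0,0,0],[0,0,0],0.6],[[0,0,0],[0,0,0],0.6],[[0,0,0],[0,0,0],0.6]])

```text
clock: 3.7
ee_pos: [0.5753, -0.2398, 0.0759]
tcp_rot: [[0.236, 0.972, 0.002], [0.972, -0.236, -0.0], [0.0, 0.002, -1.0]]
wrist_force: [1.0, -0.5, -0.2]
opening: 0.0533
finger_force: 0.0
```

Run:
```python
from h import *
i,im=shot('wrist','w2.png');j,im2=shot('side','s2.png')
print(get_obs()['ee_pos'],get_obs()['opening'])
R=get_obs()['tcp_rot'];t=get_obs()['ee_pos']
print('tips mid',w2px(i,[t+.022*R[:,2]])*400/640)
cv2.imwrite('pics/w2v.png',np.hstack([cv2.resize(im[:,120:520],(400,480)),cv2.resize(im2[230:430,310:477],(400,480),interpolation=cv2.INTER_CUBIC)]))
```

```text
[ 0.57501819 -0.23963119  0.07536026] 0.052693326896942436
tips mid [[195.5585193  193.26687583]]
```

View pics/w2v.png

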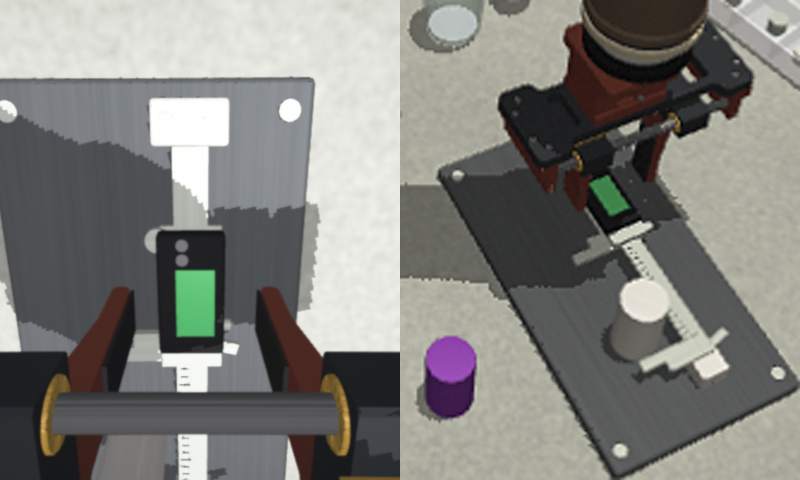

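The left panel shows the fingers straddling the housing (centre ≈(191,290)) and centred on it across x. The right panel shows the specimen still standing.

send_rows(moves=[[[0,0.002,-0.01],[0,0,0],0.6],[[0,0.002,-0.02],[0,0,0],0.6],[[0,0.002,-0.031],[0,0,0],0.6],[[0,0.002,-0.031],[0,0,0],0.6],[[0,0.002,-0.031],[0,0,0],0.6]])

```text
clock: 4.3
ee_pos: [0.5743, -0.2376, 0.043]
tcp_rot: [[0.236, 0.972, -0.001], [0.972, -0.236, 0.0], [-0.0, -0.001, -1.0]]
wrist_force: [1.1, 0.1, 0.8]
opening: 0.0532
finger_force: 0.0
```

send_rows(moves=[[[0,0,0],[0,0,0],0.4],[[0,0,0],[0,0,0],0.3],[[0,0,0],[0,0,0],0.2],[[0,0,0],[0,0,0],0.1],[[0,0,0],[0,0,0],0]])

```text
clock: 4.8
ee_pos: [0.5741, -0.2374, 0.0439]
tcp_rot: [[0.236, 0.972, -0.001], [0.972, -0.236, 0.001], [0.0, -0.001, -1.0]]
wrist_force: [-4.8, 1.7, 5.5]
opening: 0.0314
finger_force: 30.0
```

send_rows(moves=[[[0,0,0],[0,0,0],0],[[0,0,0],[0,0,0],0],[[0,0,0],[0,0,0],0],[[0,0,0],[0,0,0],0],[[0,0,0],[0,0,0],0]])

```text
clock: 5.3
ee_pos: [0.5741, -0.2374, 0.0439]
tcp_rot: [[0.236, 0.972, -0.001], [0.972, -0.236, 0.001], [0.0, -0.001, -1.0]]
wrist_force: [-5.4, 0.8, 5.8]
opening: 0.0316
finger_force: 30.0
```

send_rows(moves=[[[-0.002,-0.008,0],[0,0,0],0],[[-0.004,-0.016,0],[0,0,0],0],[[-0.006,-0.024,0],[0,0,0],0],[[-0.008,-0.032,0],[0,0,0],0],[[-0.0093,-0.039,0],[0,0,0],0]])

```text
clock: 5.8
ee_pos: [0.5648, -0.2766, 0.0439]
tcp_rot: [[0.236, 0.972, -0.001], [0.972, -0.236, 0.001], [0.001, -0.001, -1.0]]
wrist_force: [-4.8, 2.6, 7.1]
opening: 0.0316
finger_force: 30.0
```

send_rows(moves=[[[-0.0005,-0.002,0],[0,0,0],0],[[-0.001,-0.004,0],[0,0,0],0],[[-0.0014,-0.006,0],[0,0,0],0],[[-0.0019,-0.008,0],[0,0,0],0],[[-0.0024,-0.01,0],[0,0,0],0]])

```text
clock: 6.3
ee_pos: [0.5626, -0.2859, 0.0439]
tcp_rot: [[0.236, 0.972, -0.001], [0.972, -0.236, 0.001], [0.001, -0.001, -1.0]]
wrist_force: [-5.3, 3.9, 8.0]
opening: 0.0316
finger_force: 30.0
```

send_rows(moves=[[[-0.0002,-0.001,0],[0,0,0],0],[[-0.0005,-0.002,0],[0,0,0],0],[[-0.0007,-0.003,0],[0,0,0],0],[[-0.001,-0.004,0],[0,0,0],0],[[-0.0012,-0.005,0],[0,0,0],0]])

```text
clock: 6.8
ee_pos: [0.5616, -0.2903, 0.0439]
tcp_rot: [[0.235, 0.972, -0.001], [0.972, -0.235, 0.002], [0.002, -0.001, -1.0]]
wrist_force: [-4.4, 6.9, 9.4]
opening: 0.032
finger_force: 30.0
```

send_rows(moves=[[[-0.0002,-0.001,0],[0,0,0],0],[[-0.0005,-0.002,0],[0,0,0],0],[[-0.0005,-0.002,0],[0,0,0],0],[[-0.0005,-0.002,0],[0,0,0],0],[[-0.0005,-0.002,0],[0,0,0],0]])

```text
clock: 7.3
ee_pos: [0.5616, -0.2906, 0.0438]
tcp_rot: [[0.234, 0.972, -0.001], [0.972, -0.234, 0.004], [0.004, -0.002, -1.0]]
wrist_force: [-4.3, 8.3, 10.7]
opening: 0.0316
finger_force: 30.0
```

send_rows(moves=[[[-0.0005,-0.002,0],[0,0,0],0],[[-0.001,-0.004,0],[0,0,0],0],[[-0.001,-0.004,0],[0,0,0],0],[[-0.001,-0.004,0],[0,0,0],0],[[-0.001,-0.004,0],[0,0,0],0]])

```text
clock: 7.8
ee_pos: [0.5615, -0.2911, 0.0438]
tcp_rot: [[0.232, 0.973, -0.001], [0.973, -0.232, 0.009], [0.009, -0.003, -1.0]]
wrist_force: [-4.7, 17.4, 14.2]
opening: 0.0313
finger_force: 30.0
```

Run:
```python
from h import *
i,im=shot('scene','c3.png');j,im2=shot('side','s3.png')
print(get_obs()['wrist_force'])
cv2.imwrite('pics/v3.png',np.hstack([cv2.resize(im[260:380,80:220],(400,343),interpolation=cv2.INTER_CUBIC),cv2.resize(im2[300:420,360:500],(400,343),interpolation=cv2.INTER_CUBIC)]))
```

```text
[-4.90370409 17.31401326 14.56400575]
```

View pics/v3.png

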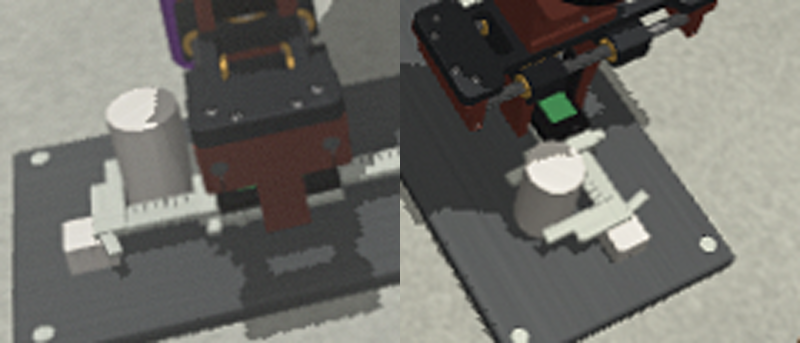

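Both jaws bear on the specimen (left panel, at columns 110 and 205) with about 17 N, and the slide is blocked. I'll draw it back now.

send_rows(moves=[[[0.0014,0.006,0],[0,0,0],0],[[0.0028,0.012,0],[0,0,0],0],[[0.0042,0.018,0],[0,0,0],0],[[0.0058,0.025,0],[0,0,0],0],[[0.0075,0.032,0],[0,0,0],0]])

```text
clock: 8.4
ee_pos: [0.5674, -0.2659, 0.0439]
tcp_rot: [[0.236, 0.972, -0.0], [0.972, -0.236, -0.001], [-0.001, -0.0, -1.0]]
wrist_force: [-4.6, -0.2, 6.5]
opening: 0.0319
finger_force: 30.0
```

send_rows(moves=[[[0,0,0],[0,0,0],0],[[0,0,0],[0,0,0],0],[[0,0,0],[0,0,0],0.5],[[0,0,0],[0,0,0],0.6],[[0,0,0],[0,0,0],0.6]])

```text
clock: 8.9
ee_pos: [0.5683, -0.2656, 0.0436]
tcp_rot: [[0.236, 0.972, 0.001], [0.972, -0.236, -0.0], [-0.0, 0.001, -1.0]]
wrist_force: [0.4, -0.2, -0.6]
opening: 0.051
finger_force: 0.0
```

send_rows(moves=[[[0,0,0],[0,0,0],0.7],[[0,0,0.02],[0,0,0],0.8],[[0,0,0.05],[0,0,0],1],[[0,0,0.1],[0,0,0],1],[[0,0,0.15],[0,0,0],1]])

```text
clock: 9.4
ee_pos: [0.5674, -0.2654, 0.1947]
tcp_rot: [[0.236, 0.972, -0.001], [0.972, -0.236, 0.0], [-0.0, -0.001, -1.0]]
wrist_force: [0.5, -0.2, 0.2]
opening: 0.0864
finger_force: 0.0
```

send_rows(moves=[[[-0.018,-0.028,0.01],[0,0,0],1],[[-0.036,-0.058,0.02],[0,0,0],1],[[-0.036,-0.058,0.02],[0,0,0],1],[[-0.036,-0.058,0.02],[0,0,0],1],[[-0.036,-0.058,0.02],[0,0,0],1]])

```text
clock: 9.9
ee_pos: [0.5324, -0.3224, 0.213]
tcp_rot: [[0.235, 0.972, -0.0], [0.972, -0.235, 0.001], [0.001, -0.0, -1.0]]
wrist_force: [-0.8, 0.6, 0.2]
opening: 0.0879
finger_force: 0.0
```

Run:
```python
from h import *
import pickle
print(get_obs()['ee_pos']); i,im=shot('wrist','w4.png');pickle.dump(i,open('w4.pkl','wb'))
cv2.imwrite('pics/w4v.png',cv2.resize(im[130:330,200:400],(600,600),interpolation=cv2.INTER_CUBIC))
```

```text
[ 0.53235943 -0.32244532  0.21304867]
```

View pics/w4v.png

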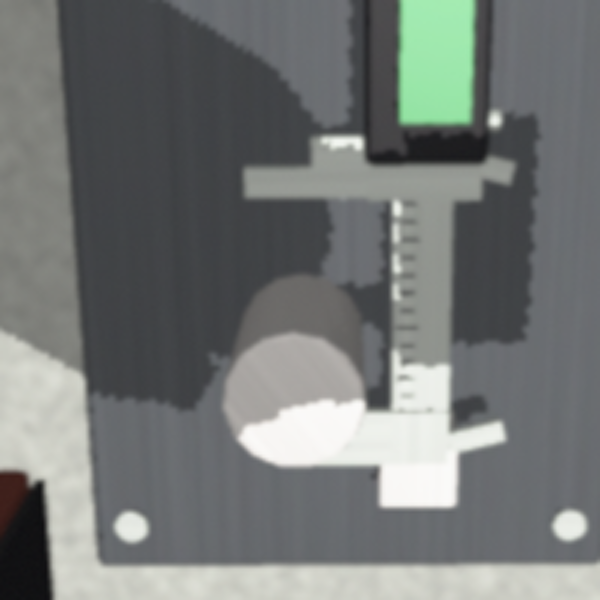

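The jaw stands open and the specimen's top face is at crop (294,400), i.e. pixel (298,263.3), against the fixed jaw.

Run:
```python
from h import *
import pickle
i=pickle.load(open('w4.pkl','rb'))
q=lambda u,v:(200+u/3,130+v/3)
print(px2w(i,[q(294,400),q(223,400),q(365,400),q(294,467),q(294,333)],.072).round(4))
print(px2w(i,[q(400,411),q(245,199)],.032).round(4))
```

```text
[[ 0.5154 -0.3406  0.072 ]
 [ 0.4982 -0.3365  0.072 ]
 [ 0.5326 -0.3448  0.072 ]
 [ 0.5109 -0.3581  0.072 ]
 [ 0.5197 -0.3237  0.072 ]]
[[ 0.5387 -0.3648  0.032 ]
 [ 0.5116 -0.2955  0.032 ]]
```

send_rows(moves=[[[-0.017,-0.0185,-0.03],[0,0,0],1],[[-0.017,-0.0185,-0.07],[0,0,0],1],[[-0.017,-0.0185,-0.11],[0,0,0],1],[[-0.017,-0.0185,-0.14],[0,0,0],1],[[-0.017,-0.0185,-0.15],[0,0,0],1]])

```text
clock: 10.45
ee_pos: [0.5138, -0.3396, 0.0599]
tcp_rot: [[0.234, 0.972, -0.005], [0.972, -0.234, 0.003], [0.002, -0.005, -1.0]]
wrist_force: [-0.0, 0.6, 0.1]
opening: 0.0877
finger_force: 0.0
```

send_rows(moves=[[[0,0,0],[0,0,0],0.8],[[0,0,0],[0,0,0],0.6],[[0,0,0],[0,0,0],0.6],[[0,0,0],[0,0,0],0.6],[[0,0,0],[0,0,0],0.6]])

```text
clock: 10.95
ee_pos: [0.5153, -0.3422, 0.0647]
tcp_rot: [[0.236, 0.972, 0.002], [0.972, -0.236, -0.001], [-0.0, 0.002, -1.0]]
wrist_force: [-0.1, -0.3, 0.4]
opening: 0.0535
finger_force: 0.0
```

send_rows(moves=[[[0,0.0015,-0.004],[0,0,0],0.6],[[0,0.0015,-0.004],[0,0,0],0.5],[[0,0.0015,-0.004],[0,0,0],0.4],[[0,0.0015,-0.004],[0,0,0],0.2],[[0,0.0015,-0.004],[0,0,0],0]])

```text
clock: 11.45
ee_pos: [0.5148, -0.3405, 0.0596]
tcp_rot: [[0.236, 0.972, -0.0], [0.972, -0.236, 0.0], [0.0, -0.0, -1.0]]
wrist_force: [0.5, 0.5, -0.8]
opening: 0.0358
finger_force: 30.0
```

send_rows(moves=[[[0,0,0],[0,0,0],0],[[0,0,0],[0,0,0],0],[[0,0,0],[0,0,0],0],[[0,0,0],[0,0,0],0],[[0,0,0],[0,0,0],0]])

```text
clock: 11.95
ee_pos: [0.5148, -0.3405, 0.0596]
tcp_rot: [[0.236, 0.972, -0.0], [0.972, -0.236, 0.0], [0.0, -0.0, -1.0]]
wrist_force: [0.3, 0.4, -1.6]
opening: 0.0357
finger_force: 30.0
```

send_rows(moves=[[[0,0,0.004],[0,0,0],0],[[0,0,0.01],[0,0,0],0],[[0,0,0.025],[0,0,0],0],[[0,0,0.045],[0,0,0],0],[[0,0,0.07],[0,0,0],0]])

```text
clock: 12.45
ee_pos: [0.5145, -0.3405, 0.131]
tcp_rot: [[0.236, 0.972, -0.001], [0.972, -0.236, 0.0], [-0.0, -0.001, -1.0]]
wrist_force: [0.7, -0.2, -0.6]
opening: 0.0356
finger_force: 30.0
```

send_rows(moves=[[[0,0,0.03],[0,0,0],0],[[0,0.01,0.06],[0,0,0],0],[[0.005,0.03,0.09],[0,0,0.02],0],[[0.01,0.06,0.12],[0,0,0.04],0],[[0.015,0.09,0.15],[0,0,0.05],0]])

```text
clock: 12.95
ee_pos: [0.5293, -0.2503, 0.2822]
tcp_rot: [[0.138, 0.99, 0.001], [0.99, -0.138, -0.0], [-0.0, 0.001, -1.0]]
wrist_force: [0.3, -0.1, -1.9]
opening: 0.0354
finger_force: 30.0
```

send_rows(moves=[[[0.005,0.04,0.01],[0,0,0.02],0],[[0.01,0.08,0.02],[0,0,0.04],0],[[0.015,0.12,0.02],[0,0,0.06],0],[[0.015,0.16,0.02],[0,0,0.08],0],[[0.02,0.2,0.02],[0,0,0.1],0]])

```text
clock: 13.45
ee_pos: [0.5492, -0.0496, 0.3012]
tcp_rot: [[-0.063, 0.998, 0.001], [0.998, 0.063, 0.0], [0.0, 0.001, -1.0]]
wrist_force: [0.1, 0.7, -1.2]
opening: 0.0357
finger_force: 30.0
```

send_rows(moves=[[[0.002,0.04,0],[0,0,0.01],0],[[0.004,0.08,0],[0,0,0.02],0],[[0.006,0.12,0],[0,0,0.03],0],[[0.008,0.16,0],[0,0,0.04],0],[[0.01,0.195,0],[0,0,0.04],0]])

```text
clock: 13.95
ee_pos: [0.5595, 0.1462, 0.301]
tcp_rot: [[-0.142, 0.99, 0.001], [0.99, 0.142, 0.001], [0.001, 0.001, -1.0]]
wrist_force: [0.2, -0.1, -1.8]
opening: 0.0356
finger_force: 30.0
```

send_rows(moves=[[[0.001,0.03,0],[0,0,0],0],[[0.002,0.06,0],[0,0,0],0],[[0.002,0.06,0],[0,0,0],0],[[0.002,0.06,0],[0,0,0],0],[[0.002,0.06,0],[0,0,0],0]])

```text
clock: 14.45
ee_pos: [0.562, 0.2028, 0.3004]
tcp_rot: [[-0.14, 0.99, 0.001], [0.99, 0.14, -0.0], [-0.001, 0.001, -1.0]]
wrist_force: [-0.1, -0.4, -1.5]
opening: 0.0352
finger_force: 30.0
```

Run:
```python
from h import *
import pickle
print(get_obs()['ee_pos']); i,im=shot('wrist','w5.png');pickle.dump(i,open('w5.pkl','wb'))
cv2.imwrite('pics/w5v.png',cv2.resize(im,(800,600),interpolation=cv2.INTER_CUBIC))
```

```text
[0.56199298 0.20277238 0.30038753]
```

View pics/w5v.png

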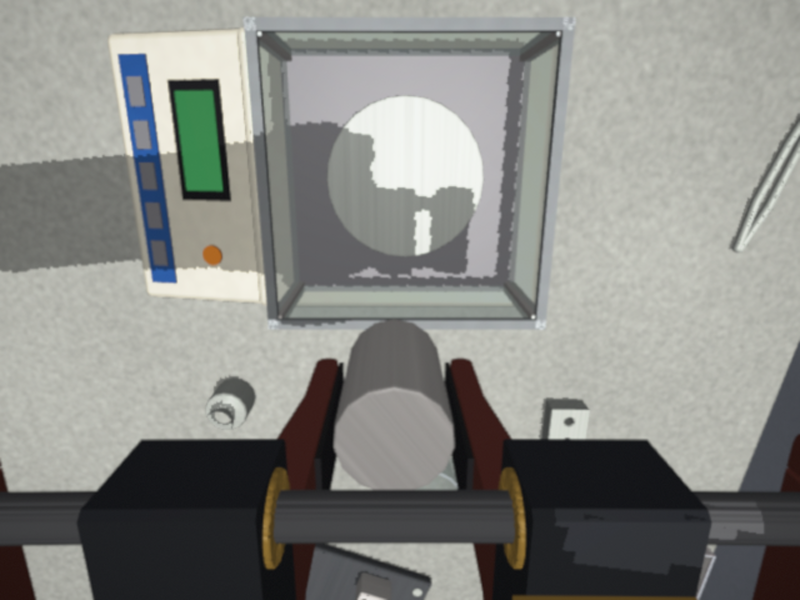

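The wrist view shows the shield's outer rail corners at (247,18), (575,18), (543,327), (270,327) and the pan at (328–483, 96–256). The specimen is held upright, with its top at (395,440).

Run:
```python
from h import *
from scipy.optimize import least_squares
import pickle
i=pickle.load(open('w5.pkl','rb'))
c=px2w(i,np.array([(247,18),(575,18),(543,327),(270,327)])*.8,.15);print(c.round(4),c.mean(0),[np.linalg.norm(c[k]-c[k-1]).round(4) for k in range(4)])
e=c[1]-c[0];print(np.degrees(np.arctan2(e[1],e[0])));e=c[2]-c[3];print(np.degrees(np.arctan2(e[1],e[0])))
t=np.linspace(0,2*np.pi,200)
f=lambda p:(lambda w:np.r_[w[:,0].min()-328,w[:,0].max()-483,w[:,1].min()-96,w[:,1].max()-256])(w2px(i,np.c_[p[0]+.055*np.cos(t),p[1]+.055*np.sin(t),0*t+.078])/.8)
s=least_squares(f,[.56,.257],diff_step=1e-3);print(s.x,s.fun)
print(px2w(i,np.array([(395,438),(334,425),(455,425)])*.8,.3128).round(4))
```

```text
[[0.4683 0.3355 0.15  ]
 [0.6349 0.3587 0.15  ]
 [0.6571 0.1917 0.15  ]
 [0.4908 0.1684 0.15  ]] [0.56276235 0.26356398 0.15      ] [np.float64(0.1686), np.float64(0.1682), np.float64(0.1685), np.float64(0.168)]
7.9305339760414215
7.952874238083978
[0.56280355 0.26284694] [-0.88595606  0.88444487 -0.67306391  0.90695147]
[[0.563  0.2037 0.3128]
 [0.5449 0.2055 0.3128]
 [0.5796 0.2103 0.3128]]
```

send_rows(moves=[[[0,0.03,0],[0,0,0],0],[[0,0.06,0],[0,0,0],0],[[0,0.06,-0.01],[0,0,0],0],[[0,0.06,-0.03],[0,0,0],0],[[0,0.06,-0.05],[0,0,0],0]])

```text
clock: 15.0
ee_pos: [0.5623, 0.263, 0.2495]
tcp_rot: [[-0.14, 0.99, 0.001], [0.99, 0.14, -0.0], [-0.0, 0.001, -1.0]]
wrist_force: [-0.4, 0.3, -2.3]
opening: 0.0356
finger_force: 30.0
```

send_rows(moves=[[[0,0,-0.02],[0,0,0],0],[[0,0,-0.04],[0,0,0],0],[[0,0,-0.06],[0,0,0],0],[[0,0,-0.08],[0,0,0],0],[[0,0,-0.09],[0,0,0],0]])

```text
clock: 15.5
ee_pos: [0.5614, 0.2625, 0.1582]
tcp_rot: [[-0.14, 0.99, -0.002], [0.99, 0.14, -0.002], [-0.001, -0.002, -1.0]]
wrist_force: [0.9, -0.7, -1.1]
opening: 0.0351
finger_force: 30.0
```

send_rows(moves=[[[0,0,-0.005],[0,0,0],0],[[0,0,-0.01],[0,0,0],0],[[0,0,-0.01],[0,0,0],0],[[0,0,-0.01],[0,0,0],0],[[0,0,-0.01],[0,0,0],0]])

```text
clock: 16.0
ee_pos: [0.5621, 0.2646, 0.1503]
tcp_rot: [[-0.142, 0.99, 0.001], [0.99, 0.142, 0.001], [0.0, 0.001, -1.0]]
wrist_force: [-0.1, 0.5, -1.9]
opening: 0.0356
finger_force: 30.0
```

send_rows(moves=[[[0,-0.001,-0.005],[0,0,0],0],[[0,-0.0015,-0.01],[0,0,0],0],[[0,-0.0015,-0.0145],[0,0,0],0],[[0,-0.0015,-0.0145],[0,0,0],0],[[0,-0.0015,-0.0145],[0,0,0],0]])

```text
clock: 16.5
ee_pos: [0.5617, 0.2629, 0.1349]
tcp_rot: [[-0.141, 0.99, -0.0], [0.99, 0.141, -0.0], [-0.0, -0.0, -1.0]]
wrist_force: [0.1, -0.4, -1.9]
opening: 0.0356
finger_force: 30.0
```

send_rows(moves=[[[0,0,0],[0,0,0],0],[[0,0,0],[0,0,0],0],[[0,0,0],[0,0,0],0],[[0,0,0],[0,0,0],0],[[0,0,0],[0,0,0],0]])

```text
clock: 17.0
ee_pos: [0.5618, 0.263, 0.1352]
tcp_rot: [[-0.142, 0.99, 0.0], [0.99, 0.142, 0.0], [0.0, 0.0, -1.0]]
wrist_force: [0.2, -0.4, -0.8]
opening: 0.0355
finger_force: 30.0
```

Run:
```python
from h import *
i,a=shot('side','s6.png');j,b=shot('scene','c6.png');o=get_obs();print(o['ee_pos'],o['wrist_force'],np.abs(o['qvel']).max())
cv2.imwrite('pics/v6.png',np.hstack([cv2.resize(a[90:240,150:350],(400,300),interpolation=cv2.INTER_CUBIC),cv2.resize(b[110:260,340:540],(400,300),interpolation=cv2.INTER_CUBIC)]))
```

```text
[0.56182729 0.26292466 0.13519619] [ 0.67191294 -0.28410171 -2.05795406] 0.07929248463671544
```

View pics/v6.png

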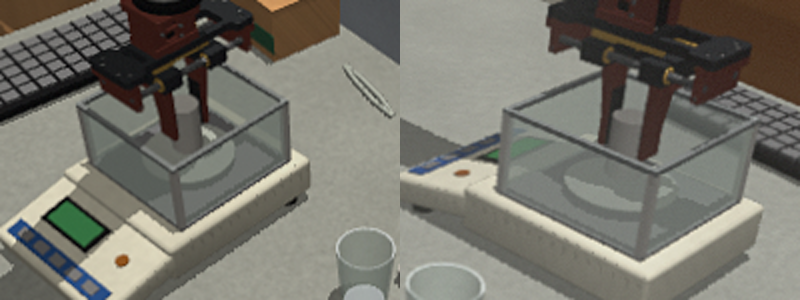

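The specimen hangs upright inside the shield over the pan centre (side ≈(187,150)) and clear of the panes, so I'm handing in.

```bash
python3 -c "
from bench import *
print(sign_off())"
```

```text
the job is handed in; nothing more can be done
None
```

The job is handed in at about 17 s: the jaws closed firmly on the cylinder (about 17 N), the moving jaw was drawn back about 26 mm and left open, and the arm now holds the cylinder upright over the middle of the pan, its underside about 10 mm above it, with no contact with the balance seen.

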